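# Ease off the ratchet press

### The job

Open the ratchet press on the counter: flick the pawl's thumb lever fully over to its off side, wind the crank on a little (clockwise from above) so that the loaded pawl springs out of the ratchet wheel, then, never letting the spring-loaded drum run, ease it slowly back anticlockwise until its lug rests against the stop screw, and only then let go. Be gentle: do not force the lever or jam the crank against the stop, let the drum snap back, or disturb the things standing around.

Things in the scene. Friction and masses are not known exactly. Their poses are not given: they have to be found in the camera images.
- press: Steel press fixed to the counter, 240 x 280 mm, deck top 125 mm above the counter, on four posts; an open stainless lunch box with two snap latches stands under the deck. Origin on the counter under the drum axis; z up; the thumb lever is on its -y side; its +x is the direction in which the lever is flicked off. Moves about and is turned by up to 0.35 rad between starts.
- drum_axis (a point): Point on the vertical drum axis at deck height (125 mm). The ratchet wheel (92 mm over the ten teeth, 12 mm thick, at 130 to 142 mm height) and the crank arm (top 167 mm above the counter) turn about it.
- drum (a joint): Drum angle (rad) about the vertical axis: 0 at the start with a tooth on the pawl, growing anticlockwise from above (easing back), negative = wound on (hard end -0.6). A spring always drives it anticlockwise with 0.4 to 0.55 N m (6 to 9 N at the knob, 2 N more to wind on); unheld with the pawl out it runs away at once (over 1.5 rad/s counts as running). Home, lug on the stop screw, is 0.95 to 2.0 rad from the start.
- knob (a point): Centre of the gripping part of the crank knob, an upright black cylinder 22 mm in diameter that spins freely on the crank arm, 65 mm from the drum axis. It spans 167.5 to 210.5 mm above the counter; this point is at 193.5 mm. At joint value 0 it lies 0.2 rad anticlockwise of the press's +x.
- thumb_lever: Flat steel lever, 50 mm from pivot to peg; origin on its vertical pivot, which stands on the deck at (30, -62) mm in the press frame. Turns 0.8 rad anticlockwise from on (engaged) to off, needs about 4 to 7 N at the peg and stays where it is left. It carries the pawl through a spring. Pushing on it with more than 30 N damages it.
- lever_peg (a point): Near the top of the lever's upright peg (12 mm in diameter, top 183 mm and lever plate top 151 mm above the counter, this point at 173 mm). In the press frame it starts at about (11, -108) mm (on) and ends at about (49, -108) mm (off), bulging to y = -112 mm midway.
- pawl_nose (a point): Nose of the steel pawl (8 mm round end). Engaged it lies 42 mm from the drum axis between two teeth; clear of the wheel when more than 51 mm away. With the lever off it is biased outward, but the loaded tooth traps it until the drum is wound on by about 0.1 rad, when it springs out and stays out.
- stop: Steel bracket fixed on the deck: a 22 mm square block with an 8 mm wide finger reaching in over the wheel and a steel adjusting screw through the finger, whose flat tip the lug meets. Origin on the drum axis at deck height; x points along the finger, the tip faces -y. Its angle varies. Forcing the drum against it with over 30 N damages it (the spring alone makes about 10 N).
- lug (a point): Point on the drum's lug (8 mm thick radial pin reaching 51 mm out) 42 mm from the drum axis, 150 mm above the counter; 1.2 rad anticlockwise of the knob. Depending on the screw it meets the tip 0.25 to 0.63 rad before (clockwise of) the finger's middle line.
- bowl: White ceramic bowl 130 mm across, 60 mm high, bystander. Origin under its centre.
- pitcher: Glass pitcher about 96 mm across with a handle, 190 mm high, bystander. Origin under its centre.
- rice_paddle: Wooden rice paddle 227 mm long lying flat, bystander. Origin near the middle.
- stop_block (a point): Centre of the top of the stop's block, straight out along the finger, 67 mm from the drum axis, 159 mm above the counter. The crosswise screw (8 mm thick) sits 42 mm from the axis, 150 mm above the counter, and stands out 2 to 18 mm from the finger's side, differently each time and given by no pose: feel for it.

How it is judged:
By the outcome, as a careful person would: the job done as asked, in the order asked, and still so for the second after the job is handed in, with the robot touching nothing.
It also fails if it takes over 72 s, if anything falls off the work surface, if the arm or the gripper's body presses on something with over 40 N, if the wrist force passes 120 N, or if a joint passes its speed limit or range.

### The arm

A 6-joint arm with a two-finger parallel gripper is mounted at the origin on the work surface. World frame = base frame: x ahead of the robot, y to its left, z up, the work surface at z = 0. Lengths are in mm, angles in degrees, forces in N, time in s.
With the tool pointing down it reaches from about 350 to 850 mm from the base axis. Payload 8.1 kg.
Tool frame: the origin (TCP) lies midway between the tips of the shut fingers; the grasp point (between the pads) lies 19 mm behind it (r.grasp_offset is the distance from the TCP to the grasp point, in mm); z points along the fingers, x is the direction in which the jaws open and shut, and the axes are right-handed (so a half turn about z gives the same grasp; the last joint's range is limited). The gripper opens to 85 mm and grips with 20 to 120 N. Pads are 22 mm wide; open, the fingers measure 114 mm over their backs; the gripper's body (76 mm by 85 mm) begins 54 mm behind the grasp point. The pads swing forward as they close: fully open they stand 13 mm farther back than shut.
Start: joints at [-78.461, 7.471, 85.268, -0, 87.261, -4.893], TCP at [169.751, -575.491, 231.292] pointing down, gripper open.
Joint ranges: [-169.43, 169.43], [-51.17, 129.36], [1.28, 143.12], [-76.62, 256.62], [0, 156.53], [-152.29, 152.29]. Speed limits (degrees/s): [136.94, 136.94, 159.86, 180, 180, 180].

### API

Orientations are given as [roll, pitch, yaw] about the fixed x, y, z axes, in that order (R = Rz(yaw) Ry(pitch) Rx(roll)).
In Python, from bench import r, optics, hand_in gives the robot as it stands.
- The arm moves only by the shell command python3 -m pendant 'ROWS' [FORCE]. ROWS is JSON, a list of rows, each a list of 5 numbers: the opening, from 0 (shut) to 1 (fully open), then the shift along the tool's x, y, z in mm, then the turn about the tool's z in degrees. A call has 1 to 10 rows; each row shifts and turns the commanded pose from where the row before left it, along the tool's axes as they then stand; what a row does not reach is not made up. A row lasts 1/10 s, in which the tool goes at most 50 mm and 8.59 degrees, less where a joint would pass 70% of its speed; a pose out of reach is approached as far as the arm can. A call with a gripper value outside its range is refused whole. The fingers move at their own pace and stop on an object; FORCE is the grip in N (left out, the last holds). Time passes only in rows, so rows that do not move let the fingers close. It gives the time, the measured TCP pose, the force and the opening at its end, in the units of the state.
- r.sense(): the state, without advancing time (a new reading comes with each control period).
- optics.snapshot(name): name is "side" or "top"; returns (picture, depth): 400x640x3 uint8, blue, green, red; 400x640 float32, mm along the optical axis (not along the pixel's ray), 0 where there is no reading.
- optics.camera_params(name): a dict with "camera_matrix" (3x3 intrinsics, pixels), "eye" and "orientation" of the camera in the world. Camera axes: x right, y down, z forward; pixel columns grow to the right and rows downward; lengths in mm; the calibration is good to about 2 mm. A picture is of the moment at which its call begins. camera_params takes no time and is no camera call.
- hand_in(): hands the job in, once; it reports no verdict.
Trained networks look in the newest picture that a camera, given by its name, has taken for a name from the list of things; names that differ only in an ending like _2 or _b are one class to them, and where a whole thing is asked for, a point or a joint stands for the part that bears it (a point fixed in the world has none). Each returns a list of dicts, best first, with "score" (0 to 1); they miss things now and then, are a little off and sometimes report something else, mostly with a low value. They report only what shows in the picture. A call takes as long as a camera call.
- optics.search_frame(camera, query): "at" ([x, y, z] in mm, in world coordinates, good to about 4 mm: the middle of the surface that is visible of it).
The state is a dict: "time": time; "joint_pos": joint angles; "qd": joint speeds; "joint_efforts": joint torques, N m; "tool_pos": TCP position; "tcp_rot": TCP orientation; "ft_force": force on the tool from outside, world axes, zero at the start; "wrist_torque": the same for the moment, N m; "finger_gap": finger opening in mm.
Only numpy, scipy, OpenCV 4.12 (cv2) and the standard library are available. Lean on these libraries where they do the work, as an engineer would, in place of code of your own. Each camera call takes 0.05 s, during which the arm holds its last target. There are 200 camera calls.

## Working session

There is one attempt and no reset: what is moved stays moved. The work goes in short steps, Python scripts to look and compute and a shell command to move; the robot and the scene stay as the last step left them, time stands still between calls to the robot, and variables do not carry over. Pictures are saved under pics/ and viewed, about 8 in all and at most 12, crops included, and the job is handed in when it is done.

```bash
mkdir -p pics; ls; python3 - <<'E'
from bench import r, optics
import cv2, numpy as np
for n in ("side","top"):
    p,d=optics.snapshot(n); cv2.imwrite(f"pics/{n}0.png",p); np.save(f"pics/{n}0.npy",d)
    c=optics.camera_params(n); print(n,c)
    for q in ("drum_axis","knob","lever_peg","stop_block","lug","pawl_nose","thumb_lever","bowl","pitcher","rice_paddle","press"):
        print(q,[(np.round(h['at']).tolist(),round(h['score'],2)) for h in optics.search_frame(n,q)][:2])
print(r.sense())
E
```

```text
pics
side {'camera_matrix': array([[433.05769098,   0.        , 324.82148353],
       [  0.        , 433.05769098, 198.14704616],
       [  0.        ,   0.        ,   1.        ]]), 'eye': array([ -64.83632364,  771.34821773, 1068.43465239]), 'orientation': array([-134.35533435,    0.19263986, -143.96988088])}
drum_axis [([560.0, 107.0, 125.0], 0.73)]
knob [([637.0, 96.0, 197.0], 0.44), ([558.0, 100.0, 124.0], 0.25)]
lever_peg [([584.0, -4.0, 149.0], 0.65)]
stop_block [([516.0, 78.0, 155.0], 0.54)]
lug [([584.0, 92.0, 160.0], 0.78)]
pawl_nose []
thumb_lever [([590.0, 1.0, 153.0], 0.54)]
bowl [([435.0, 373.0, 30.0], 0.88)]
pitcher [([610.0, 419.0, 124.0], 0.96)]
rice_paddle [([543.0, -367.0, 9.0], 0.67)]
press [([584.0, 93.0, 159.0], 0.72), ([560.0, 102.0, 125.0], 0.65)]
top {'camera_matrix': array([[368.5584825 ,   0.        , 325.14269297],
       [  0.        , 368.5584825 , 199.34010823],
       [  0.        ,   0.        ,   1.        ]]), 'eye': array([4.37820879e+02, 8.34356504e-01, 1.08724680e+03]), 'orientation': array([-174.69326209,   -1.37562867,  -89.04675622])}
drum_axi
[... 516 characters left out ...]
552.0, -374.0, 7.0], 0.4)]
{'time': 1.2, 'joint_pos': array([-7.84614262e+01,  7.47225322e+00,  8.52684331e+01,  2.29124873e-03,
        8.72631683e+01, -4.89421747e+00]), 'qd': array([-0.04506632, -0.0531085 , -0.04561994,  0.04876425,  0.07311883,
       -0.03039449]), 'joint_efforts': array([ 1.08429183e-03, -5.69327331e+01, -5.00862086e+01,  2.95088319e-05,
        1.55024347e-03, -3.72970680e-05]), 'tool_pos': array([ 169.75544737, -575.47135771,  231.27480485]), 'tcp_rot': array([-1.79997391e+02,  3.64537284e-03, -7.35673181e+01]), 'ft_force': array([ 0.12484955,  0.13315973, -0.28801539]), 'wrist_torque': array([-0.0520442 , -0.01768534, -0.03152504]), 'finger_gap': 85.16048999218447}
```

```bash
cat > h.py <<'E'
import numpy as np, cv2
from scipy.spatial.transform import Rotation as R
from bench import r, optics
def cloud(n,d):
    c=optics.camera_params(n);K=c['camera_matrix'];M=R.from_euler('xyz',c['orientation'],degrees=True).as_matrix()
    v,u=np.mgrid[:d.shape[0],:d.shape[1]]
    P=np.stack([(u-K[0,2])/K[0,0]*d,(v-K[1,2])/K[1,1]*d,d],-1)
    return P@M.T+c['eye']
def proj(n,X):
    c=optics.camera_params(n);K=c['camera_matrix'];M=R.from_euler('xyz',c['orientation'],degrees=True).as_matrix()
    q=(np.atleast_2d(X)-c['eye'])@M@K.T
    return q[:,:2]/q[:,2:]
E
python3 - <<'E'
from h import *
ims=[]
for n in ("side","top"):
    p=cv2.imread(f"pics/{n}0.png"); u,v=proj(n,[585,70,140])[0]; print(n,u,v)
    u,v=int(u),int(v); x0,y0=u-50,v-60; print(x0,y0)
    ims.append(cv2.resize(p[y0:y0+120,x0:x0+100],None,fx=4,fy=4,interpolation=cv2.INTER_CUBIC))
    d=np.load(f"pics/{n}0.npy");P=cloud(n,d)
    for lo,hi in((120,130),(146,155),(155,164),(164,175),(178,187),(205,215)):
        m=(P[...,2]>lo)&(P[...,2]<hi)&(abs(P[...,0]-580)<200)&(abs(P[...,1]-70)<180)&(d>0)
        Q=P[m]
        print(n,lo,hi,m.sum(),Q.mean(0).round(),Q.min(0).round(),Q.max(0).round())
cv2.imwrite("pics/c0.png",np.hstack(ims))
E
```

```text
side 288.9999090248531 198.26620220661007
238 138
side 120 130 3967 [577.  80. 124.] [454. -83. 120.] [718. 215. 130.]
side 146 155 186 [565.  55. 151.] [499. -27. 146.] [613. 128. 155.]
side 155 164 165 [565.  78. 159.] [500. -28. 155.] [647. 125. 164.]
side 164 175 131 [597.  80. 168.] [504. -29. 164.] [651.  99. 175.]
side 178 187 30 [613.  45. 182.] [572. -34. 178.] [645.  99. 187.]
side 205 215 31 [641.  90. 208.] [631.  78. 205.] [653.  99. 212.]
top 290.63121330451474 176.09348268713694
240 116
top 120 130 8037 [585.  61. 126.] [456. -87. 120.] [717. 211. 130.]
top 146 155 194 [580.  33. 151.] [501. -32. 146.] [613. 127. 155.]
top 155 164 290 [555.  72. 160.] [501. -34. 155.] [625. 124. 164.]
top 164 175 254 [594.  79. 169.] [508. -31. 164.] [647.  95. 175.]
top 178 187 28 [592.  -2. 184.] [573. -36. 180.] [642.  92. 186.]
top 205 215 65 [642.  85. 211.] [632.  75. 206.] [652.  95. 215.]
```

View pics/c0.png

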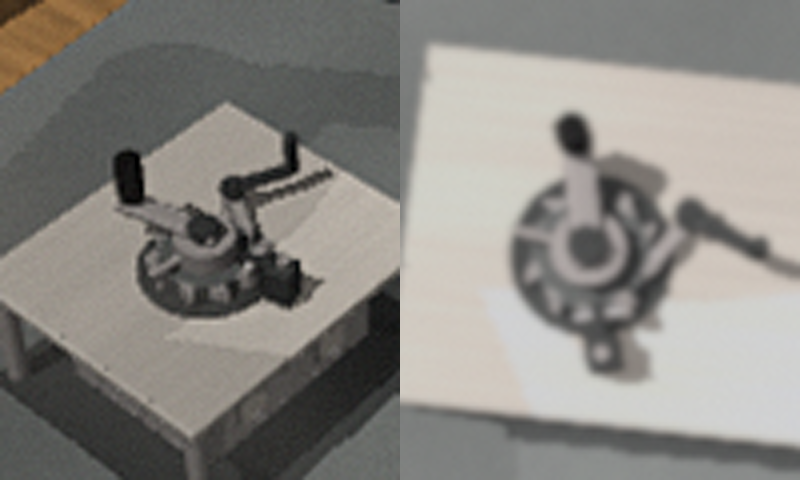

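View pics/top0.png

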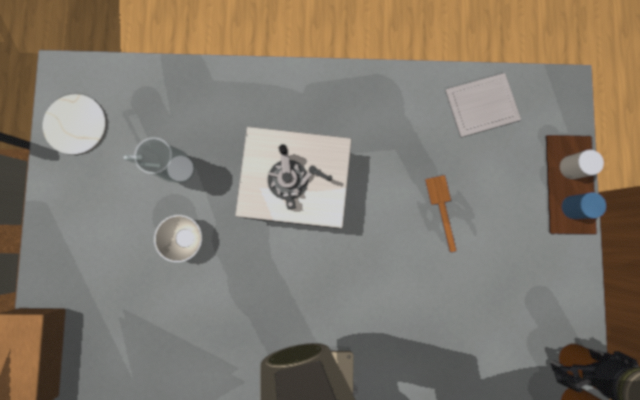

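I see the press with the knob away from the robot (crop ~(573,133)), hub (590,245), stop block toward the robot (603,350) and lever peg to the right (765,250). Now I fit the deck and the parts.

```bash
python3 - <<'E'
from h import *
from scipy.optimize import least_squares
def unproj(n,u,v,z):
    c=optics.camera_params(n);K=c['camera_matrix'];M=R.from_euler('xyz',c['orientation'],degrees=True).as_matrix()
    d=M@np.array([(u-K[0,2])/K[0,0],(v-K[1,2])/K[1,1],1]);e=c['eye'];return (e+d*(z-e[2])/d[2]).round(1)
print("hub top",unproj("top",240+47.5,116+61,167),"side",unproj("side",238+51.5,138+56,167))
for n in("top","side"):
    d=np.load(f"pics/{n}0.npy");P=cloud(n,d)
    Q=P[(abs(P[...,2]-125)<5)&(abs(P[...,0]-580)<200)&(abs(P[...,1]-70)<180)&(d>0)][:,:2].astype(np.float32)
    rc=cv2.minAreaRect(Q); print(n,rc)
    Kn=P[(P[...,2]>178)&(P[...,2]<215)&(P[...,1]>60)&(abs(P[...,0]-642)<30)&(d>0)]
    Z=Kn[Kn[:,2]>206]; print("knob",len(Kn),Kn.mean(0).round(1),Z.mean(0).round(1),np.median(Z,0).round(1))
    Pg=P[(P[...,2]>160)&(P[...,2]<190)&(P[...,1]<0)&(P[...,1]>-60)&(abs(P[...,0]-575)<40)&(d>0)]
    print("peg",len(Pg),Pg.mean(0).round(1)); print(Pg[np.argsort(Pg[:,1])][:14].round(0).tolist())
    Sb=P[(P[...,2]>153)&(P[...,2]<164)&(P[...,0]<535)&(P[...,0]>480)&(P[...,1]>30)&(P[...,1]<130)&(d>0)]
    print("block",len(Sb),Sb.mean(0).round(1))
E
```

```text
hub top [578.3  75.8 167. ] side [576.6  75.3 167. ]
top ((586.56640625, 62.00054168701172), (280.1250305175781, 240.29791259765625), 84.8760986328125)
knob 333 [643.1 327.7 192.7] [641.9  85.5 210.8] [642.2  85.  210.9]
peg 24 [577.4 -30.3 181.8]
[[575.0, -36.0, 185.0], [578.0, -35.0, 185.0], [580.0, -35.0, 186.0], [573.0, -33.0, 183.0], [575.0, -33.0, 184.0], [578.0, -33.0, 183.0], [581.0, -33.0, 183.0], [583.0, -33.0, 186.0], [573.0, -31.0, 164.0], [575.0, -31.0, 184.0], [573.0, -31.0, 185.0], [580.0, -31.0, 184.0], [578.0, -31.0, 186.0], [583.0, -30.0, 185.0]]
block 90 [517.3  67.9 158.9]
side ((584.8416748046875, 66.13965606689453), (281.9402770996094, 244.08990478515625), 84.4911880493164)
knob 286 [644.9 315.2 188.9] [640.9  89.2 208.6] [642.1  89.5 208.4]
peg 24 [576.5 -25.6 175.1]
[[578.0, -34.0, 181.0], [585.0, -32.0, 179.0], [580.0, -31.0, 182.0], [576.0, -31.0, 181.0], [574.0, -29.0, 174.0], [577.0, -27.0, 182.0], [584.0, -27.0, 179.0], [573.0, -27.0, 164.0], [572.0, -26.0, 181.0], [572.0, -26.0, 173.0], [572.0, -25.0, 170.0], [576.0, -25.0, 164.0], [579.0, -25.0, 179.0], [575.0, -24.0, 160.0]]
block 49 [514.5  71.5 156.9]
```

```bash
python3 -m pendant '[[0,0,0,0,8],[0,0,0,0,3.5],[0,-36.3,-30.4,0,0],[0,-36.3,-30.4,0,0],[0,-36.3,-30.4,0,0],[0,-36.3,-30.4,0,0],[0,-36.3,-30.4,0,0],[0,-36.3,-30.4,0,0],[0,-36.3,-30.4,0,0],[0,-36.3,-30.4,0,0]]' 40
python3 -m pendant '[[0,-36.3,-30.4,0,0],[0,-36.3,-30.4,0,0],[0,-36.3,-30.4,0,0],[0,-36.3,-30.4,0,0],[0,-36.3,-30.4,0,0],[0,-36.3,-30.4,0,0],[0,0,0,0,0],[0,0,0,0,0],[0,0,0,0,0]]'
```

```text
time: 2.2
tool_pos: [387.9, -263.6, 231.6]
tcp_rot: [-180.0, -0.0, -85.1]
ft_force: [0.9, -0.4, -1.0]
finger_gap: -0.2
time: 3.1
tool_pos: [549.7, -33.2, 231.2]
tcp_rot: [180.0, -0.0, -85.1]
ft_force: [0.8, -0.0, -0.5]
finger_gap: 0.1
```

```bash
python3 -m pendant '[[0,0,0,17,8],[0,0,0,17,2],[0,0,0,17,0],[0,0,0,16,0],[0,0,0,0,0],[0,0,0,0,0]]'
python3 -m pendant '[[0,0,-3,0,0],[0,0,-3,0,0],[0,0,-3,0,0],[0,0,-3,0,0],[0,0,-3,0,0],[0,0,-3,0,0],[0,0,0,0,0]]'
```

```text
time: 3.7
tool_pos: [549.8, -33.2, 164.4]
tcp_rot: [180.0, -0.0, -95.1]
ft_force: [0.0, -0.0, 0.6]
finger_gap: 0.1
time: 4.4
tool_pos: [567.5, -34.7, 163.9]
tcp_rot: [179.9, -0.0, -95.1]
ft_force: [-3.9, -1.6, 0.7]
finger_gap: -0.0
```

```bash
python3 -m pendant '[[0,0,-3,0,0],[0,0,-3,0,0],[0,0,-3,0,0],[0,0,-3,0,0],[0,0,-3,0,0],[0,0,-3,0,0],[0,0,-3,0,0],[0,0,0,0,0]]'
python3 -m pendant '[[0,0,-2,0,0],[0,0,-2,0,0],[0,0,-1,0,0],[0,0,0,0,0]]'
```

```text
time: 5.2
tool_pos: [588.1, -36.5, 163.2]
tcp_rot: [179.8, -0.0, -95.1]
ft_force: [-3.9, -1.9, -0.8]
finger_gap: 0.1
time: 5.6
tool_pos: [592.9, -36.7, 163.3]
tcp_rot: [179.8, -0.0, -95.1]
ft_force: [-5.1, -3.3, -1.7]
finger_gap: -0.1
```

```bash
python3 -m pendant '[[0,0,-1,0,0],[0,0,-1,0,0],[0,0,-1,0,0],[0,0,0,0,0]]'
python3 -m pendant '[[0,0,-1,0,0],[0,0,0,0,0]]'
python3 -m pendant '[[0,0,-1,0,0],[0,0,0,0,0]]'
python3 -m pendant '[[0,0,-0.7,0,0],[0,0,0,0,0]]'
```

```text
time: 6.0
tool_pos: [595.8, -36.7, 163.3]
tcp_rot: [179.8, -0.0, -95.1]
ft_force: [-5.6, -1.9, -1.0]
finger_gap: 0.2
time: 6.2
tool_pos: [596.8, -36.7, 163.2]
tcp_rot: [179.8, 0.0, -95.1]
ft_force: [-5.1, -0.3, -0.6]
finger_gap: -0.0
time: 6.4
tool_pos: [597.7, -36.6, 163.2]
tcp_rot: [179.8, 0.0, -95.1]
ft_force: [-6.0, -0.3, -1.6]
finger_gap: -0.1
time: 6.6
tool_pos: [598.4, -36.5, 163.2]
tcp_rot: [179.8, 0.0, -95.1]
ft_force: [-5.3, 0.8, -0.1]
finger_gap: 0.1
```

```bash
for i in 1; do python3 -m pendant '[[0,0,-0.6,0,0],[0,0,0,0,0]]'|grep -E "tool_pos|force"; done
python3 -m pendant '[[0,0,-0.6,0,0],[0,0,0,0,0]]'|grep -E "tool_pos|force"
python3 -m pendant '[[0,0,-0.6,0,0],[0,0,0,0,0]]'|grep -E "tool_pos|force"
```

```text
tool_pos: [598.9, -36.5, 163.2]
ft_force: [-4.7, 0.3, -0.9]
tool_pos: [599.5, -36.4, 163.2]
ft_force: [-5.8, 0.9, -0.9]
tool_pos: [600.1, -36.4, 163.2]
ft_force: [-6.1, 2.6, -0.8]
```

```bash
python3 -m pendant '[[0,0,-0.6,0,0],[0,0,0,0,0]]'|grep -E "tool_pos|force"
python3 -m pendant '[[0,0,-0.6,0,0],[0,0,0,0,0]]'|grep -E "tool_pos|force"
python3 -m pendant '[[0,0,-0.6,0,0],[0,0,0,0,0]]'|grep -E "tool_pos|force"
```

```text
tool_pos: [600.6, -36.3, 163.2]
ft_force: [-6.8, 1.2, 0.0]
tool_pos: [601.2, -36.2, 163.1]
ft_force: [-6.1, 2.0, -0.5]
tool_pos: [601.7, -36.2, 163.1]
ft_force: [-7.8, 3.4, -0.5]
```

```bash
python3 -m pendant '[[0,0,-0.6,0,0],[0,0,0,0,0]]'|grep -E "tool_pos|force"
python3 -m pendant '[[0,0,-0.6,0,0],[0,0,0,0,0]]'|grep -E "tool_pos|force"
```

```text
tool_pos: [602.1, -36.1, 163.1]
ft_force: [-7.5, 4.0, 1.2]
tool_pos: [602.2, -36.1, 163.1]
ft_force: [-11.0, 3.8, 2.1]
```

```bash
python3 - <<'E'
from h import *
p,d=optics.snapshot("side");cv2.imwrite("pics/s1.png",p)
u,v=map(int,proj("side",[600,30,150])[0])
cv2.imwrite("pics/s1c.png",cv2.resize(p[v-60:v+60,u-70:u+70],None,fx=4,fy=4,interpolation=cv2.INTER_CUBIC));print(u,v)
E
```

```text
293 186
```

View pics/s1c.png

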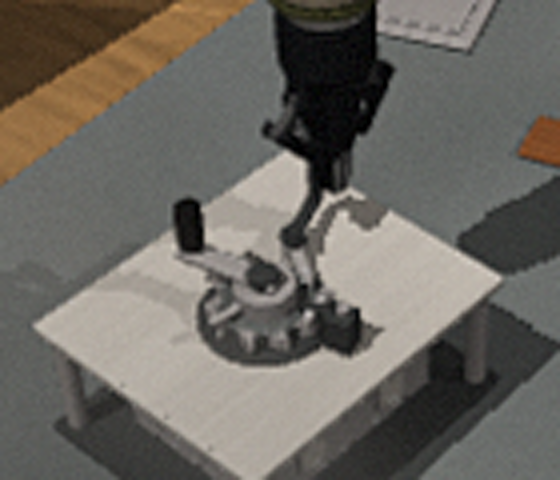

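The fingers are against the peg (crop ~(320,185)) with the lever swung over. Position is stalling while force rises; one more nudge to confirm the end.

```bash
python3 -m pendant '[[0,0,-0.5,0,0],[0,0,0,0,0]]'|grep -E "tool_pos|force"
python3 -m pendant '[[0,0,-0.5,0,0],[0,0,0,0,0],[0,0,0,0,0]]'|grep -E "tool_pos|force"
```

```text
tool_pos: [602.3, -36.1, 163.0]
ft_force: [-12.3, 4.2, 3.6]
tool_pos: [602.4, -36.1, 163.0]
ft_force: [-15.8, 4.1, 4.6]
```

```bash
python3 -m pendant '[[0,0,2,0,0],[0,0,5,0,0],[0,0,10,0,0],[0,0,0,-30,0],[0,0,0,-40,0],[0.7,0,0,-27,-8],[0.7,0,0,0,-3.5],[0.7,0,0,0,0],[0.7,0,0,0,0]]'
python3 - <<'E'
from h import *
p,d=optics.snapshot("top")
P=cloud("top",d)
Pg=P[(P[...,2]>176)&(P[...,2]<192)&(P[...,1]<0)&(P[...,1]>-60)&(abs(P[...,0]-600)<50)&(d>0)]
print(len(Pg),Pg.mean(0) if len(Pg) else 0)
for n in("top",):
  for q in("lever_peg","knob","thumb_lever"): print(q,[(np.round(h['at']).tolist(),round(h['score'],2)) for h in optics.search_frame(n,q)][:2])
optics.snapshot("side")
for q in("lever_peg","knob"): print(q,[(np.round(h['at']).tolist(),round(h['score'],2)) for h in optics.search_frame("side",q)][:2])
s=r.sense();print(s['tool_pos'],s['tcp_rot'],s['joint_pos'],s['finger_gap'])
E
```

```text
time: 9.65
tool_pos: [587.9, -36.0, 260.7]
tcp_rot: [180.0, 0.0, -83.7]
ft_force: [1.0, 0.5, 0.7]
finger_gap: 57.9
0 0
lever_peg [([583.0, 27.0, 141.0], 0.59)]
knob [([622.0, 408.0, 132.0], 0.16)]
thumb_lever [([588.0, 19.0, 146.0], 0.62)]
lever_peg [([608.0, 0.0, 149.0], 0.52), ([515.0, 82.0, 155.0], 0.4)]
knob [([560.0, 100.0, 123.0], 0.4)]
[588.21361932 -35.94213005 260.74840701] [ 1.79950979e+02  1.40627359e-02 -8.35927555e+01] [-8.48147270e+00  5.26059174e+00  8.45838288e+01  9.94902421e-04
  9.02065685e+01  7.51112800e+01] 59.53729619733312
```

```bash
python3 -m pendant '[[0.7,-37.9,-22.2,0,0],[0.7,-37.9,-22.2,0,0],[0.7,-37.9,-22.2,0,0],[0.7,0,0,0,0],[0.7,0,0,0,0]]'
python3 -m pendant '[[0.7,0,0,20,0],[0.7,0,0,20,0],[0.7,0,0,20,0],[0.7,0,0,15,0],[0.7,0,0,10,0],[0.7,0,0,0,0],[0.7,0,0,0,0]]'
python3 - <<'E'
from h import *
p,d=optics.snapshot("side")
u,v=map(int,proj("side",[610,80,180])[0])
cv2.imwrite("pics/s2c.png",cv2.resize(p[v-60:v+60,u-70:u+70],None,fx=4,fy=4,interpolation=cv2.INTER_CUBIC));print(u,v)
E
```

```text
time: 10.5
tool_pos: [641.8, 85.5, 260.6]
tcp_rot: [179.9, -0.0, -83.5]
ft_force: [-0.6, 0.2, -0.1]
finger_gap: 59.5
time: 11.2
tool_pos: [642.1, 84.2, 177.0]
tcp_rot: [-180.0, -0.0, -83.6]
ft_force: [0.1, -0.5, -0.2]
finger_gap: 59.9
279 187
```

View pics/s2c.png

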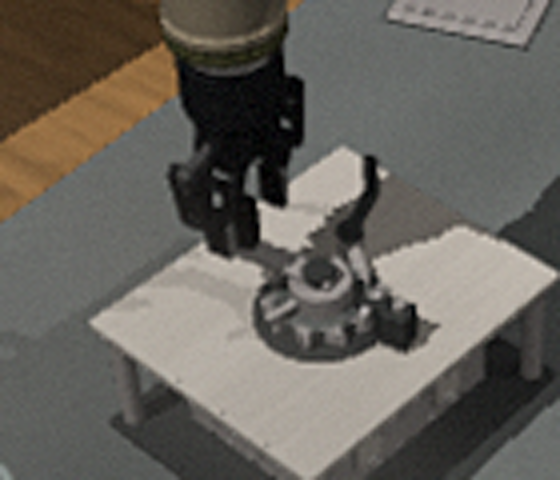

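The open jaws straddle the knob (~(235,230)) and the lever peg is over at the off side (~(370,165)). Closing.

```bash
python3 -m pendant '[[0.4,0,0,0,0],[0.4,0,0,0,0],[0.15,0,0,0,0],[0.15,0,0,0,0],[0,0,0,0,0],[0,0,0,0,0],[0,0,0,0,0]]' 50
python3 - <<'E'
from h import *
p,d=optics.snapshot("side")
print([(np.round(h['at']).tolist(),round(h['score'],2)) for h in optics.search_frame("side","lug")])
E
```

```text
time: 11.95
tool_pos: [642.3, 84.8, 177.2]
tcp_rot: [-179.9, 0.0, -83.6]
ft_force: [-1.6, 2.2, 4.5]
finger_gap: 20.5
[([572.0, 91.0, 152.0], 0.72)]
```

```bash
python3 -m pendant '[[0,2.27,0.04,0,2],[0,2.27,0.04,0,2],[0,2.27,0.04,0,2]]'
python3 -m pendant '[[0,2.27,0.04,0,2],[0,2.27,0.04,0,2],[0,0,0,0,0]]'
python3 -m pendant '[[0,2.27,0.04,0,2],[0,0,0,0,0],[0,0,0,0,0]]'
```

```text
time: 12.35
tool_pos: [642.6, 79.8, 177.3]
tcp_rot: [-179.9, 0.2, -89.6]
ft_force: [-1.4, 10.2, 5.2]
finger_gap: 20.5
time: 12.65
tool_pos: [642.5, 75.0, 177.2]
tcp_rot: [-179.9, 0.2, -93.6]
ft_force: [-1.0, 8.1, 4.7]
finger_gap: 20.6
time: 12.95
tool_pos: [642.3, 72.9, 177.3]
tcp_rot: [-179.9, 0.2, -95.5]
ft_force: [-1.2, 7.5, 5.6]
finger_gap: 20.6
```

```bash
python3 - <<'E'
from h import *
ims=[]
for n in("side","top"):
    p,d=optics.snapshot(n)
    u,v=map(int,proj(n,[590,50,145])[0]);print(u,v)
    ims.append(cv2.resize(p[v-35:v+35,u-35:u+35],(400,400),interpolation=cv2.INTER_CUBIC))
    for q in("pawl_nose","lug","stop_block"):print(n,q,[(np.round(h['at']).tolist(),round(h['score'],2)) for h in optics.search_frame(n,q)])
cv2.imwrite("pics/s3c.png",np.hstack(ims))
E
```

```text
291 192
side pawl_nose [([584.0, 21.0, 141.0], 0.55), ([542.0, -369.0, 8.0], 0.35)]
side lug [([576.0, 86.0, 154.0], 0.67)]
side stop_block [([518.0, 78.0, 153.0], 0.74)]
298 174
top pawl_nose []
top lug [([581.0, 74.0, 152.0], 0.71)]
top stop_block [([521.0, 67.0, 153.0], 0.69), ([575.0, 54.0, 123.0], 0.39)]
```

View pics/s3c.png

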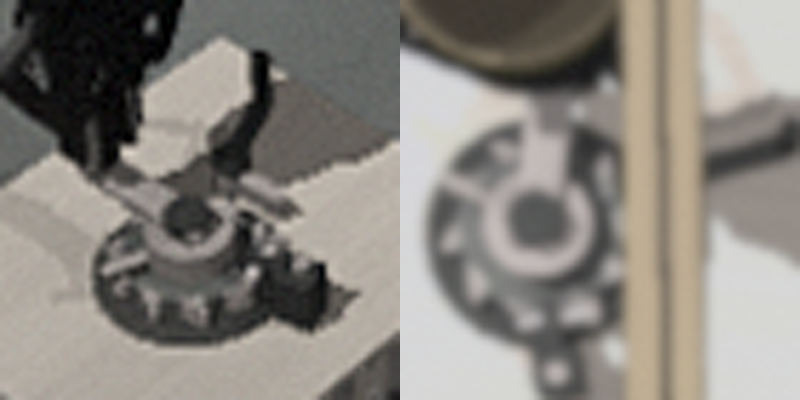

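The pawl bar has swung clear of the wheel (side crop ~(265,195)), with detected nose 56 mm from the axis. Starting to ease back.

```bash
python3 -m pendant '[[0,-2.27,0.04,0,-2],[0,-2.27,0.04,0,-2],[0,-2.27,0.04,0,-2],[0,-2.27,0.04,0,-2],[0,-2.27,0.04,0,-2]]'
python3 -m pendant '[[0,-2.27,0.04,0,-2],[0,-2.27,0.04,0,-2],[0,-2.27,0.04,0,-2],[0,-2.27,0.04,0,-2],[0,-2.27,0.04,0,-2]]'
```

```text
time: 13.85
tool_pos: [642.4, 84.0, 177.2]
tcp_rot: [-179.9, 0.1, -85.4]
ft_force: [-0.3, 7.7, 5.7]
finger_gap: 20.6
time: 14.35
tool_pos: [640.4, 95.1, 177.3]
tcp_rot: [-179.9, 0.1, -75.4]
ft_force: [-2.5, 7.0, 6.3]
finger_gap: 21.0
```

```bash
python3 -m pendant '[[0,-2.27,0.04,0,-2],[0,-2.27,0.04,0,-2],[0,-2.27,0.04,0,-2],[0,-2.27,0.04,0,-2],[0,-2.27,0.04,0,-2],[0,-2.27,0.04,0,-2],[0,-2.27,0.04,0,-2],[0,-2.27,0.04,0,-2]]'
```

```text
time: 15.15
tool_pos: [633.3, 111.6, 177.2]
tcp_rot: [-179.9, 0.1, -59.4]
ft_force: [-3.7, 6.1, 6.7]
finger_gap: 20.4
```

```bash
python3 -m pendant '[[0,-2.27,0.04,0,-2],[0,-2.27,0.04,0,-2],[0,-2.27,0.04,0,-2],[0,-2.27,0.04,0,-2],[0,-2.27,0.04,0,-2],[0,-2.27,0.04,0,-2],[0,-2.27,0.04,0,-2]]'
```

```text
time: 15.85
tool_pos: [623.4, 123.9, 177.2]
tcp_rot: [-179.9, 0.1, -45.4]
ft_force: [-4.1, 3.7, 7.4]
finger_gap: 20.7
```

```bash
python3 -m pendant '[[0,-2.27,0.04,0,-2],[0,-2.27,0.04,0,-2],[0,-2.27,0.04,0,-2],[0,-2.27,0.04,0,-2],[0,-2.27,0.04,0,-2],[0,-2.27,0.04,0,-2],[0,-2.27,0.04,0,-2]]'
```

```text
time: 16.55
tool_pos: [610.9, 133.3, 177.2]
tcp_rot: [-180.0, 0.0, -31.5]
ft_force: [-5.2, 2.5, 7.8]
finger_gap: 20.7
```

```bash
python3 - <<'E'
from h import *
ims=[]
for n in("side","top"):
    p,d=optics.snapshot(n)
    u,v=map(int,proj(n,[570,80,145])[0]);print(u,v)
    ims.append(cv2.resize(p[v-35:v+35,u-35:u+35],(400,400),interpolation=cv2.INTER_CUBIC))
    for q in("pawl_nose","lug","stop_block"):print(n,q,[(np.round(h['at']).tolist(),round(h['score'],2)) for h in optics.search_frame(n,q)])
cv2.imwrite("pics/s4c.png",np.hstack(ims))
E
```

```text
290 200
side pawl_nose []
side lug [([572.0, 97.0, 153.0], 0.76)]
side stop_block [([516.0, 78.0, 156.0], 0.56)]
286 181
top pawl_nose []
top lug [([577.0, 67.0, 140.0], 0.84)]
top stop_block [([526.0, 68.0, 158.0], 0.47)]
```

View pics/s4c.png

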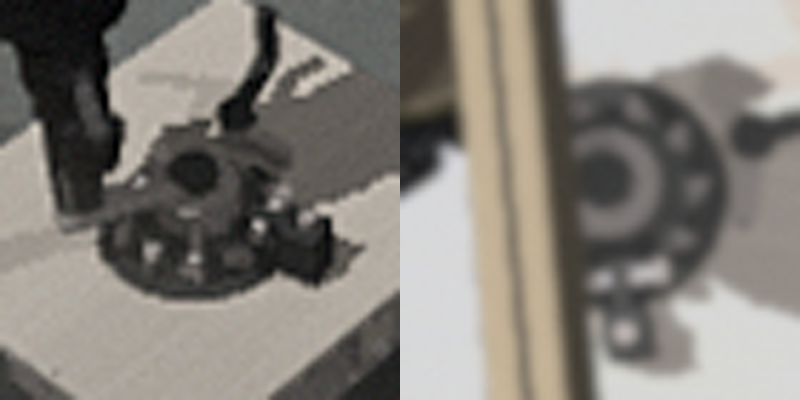

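The pawl stays out, and the screw shows at (640,272) in the top crop, with the lug hidden beneath the crank. I go on at 1°/row and watch for the tangential force to drop.

```bash
python3 -m pendant '[[0,-1.13,0.01,0,-1],[0,-1.13,0.01,0,-1],[0,-1.13,0.01,0,-1],[0,-1.13,0.01,0,-1],[0,-1.13,0.01,0,-1]]'
```

```text
time: 17.45
tool_pos: [605.9, 135.9, 177.2]
tcp_rot: [-180.0, 0.0, -26.5]
ft_force: [-5.8, 1.9, 8.4]
finger_gap: 20.5
```

```bash
python3 -m pendant '[[0,-1.13,0.01,0,-1],[0,-1.13,0.01,0,-1],[0,-1.13,0.01,0,-1],[0,-1.13,0.01,0,-1],[0,-1.13,0.01,0,-1]]'
```

```text
time: 17.95
tool_pos: [600.8, 138.0, 177.2]
tcp_rot: [-180.0, 0.0, -21.5]
ft_force: [-6.1, 1.1, 8.4]
finger_gap: 20.6
```

```bash
python3 -m pendant '[[0,-1.13,0.01,0,-1],[0,-1.13,0.01,0,-1],[0,-1.13,0.01,0,-1],[0,-1.13,0.01,0,-1]]'
```

```text
time: 18.35
tool_pos: [596.5, 139.3, 177.2]
tcp_rot: [180.0, 0.0, -17.5]
ft_force: [-5.3, 0.9, 8.2]
finger_gap: 20.4
```

```bash
python3 -m pendant '[[0,-1.13,0.01,0,-1],[0,-1.13,0.01,0,-1],[0,-1.13,0.01,0,-1],[0,-1.13,0.01,0,-1]]'
```

```text
time: 18.75
tool_pos: [592.1, 140.4, 177.2]
tcp_rot: [180.0, 0.0, -13.5]
ft_force: [-5.9, -1.1, 9.0]
finger_gap: 20.4
```

```bash
python3 -m pendant '[[0,-1.13,0.01,0,-1],[0,-1.13,0.01,0,-1],[0,-1.13,0.01,0,-1]]'
```

```text
time: 19.05
tool_pos: [588.9, 141.0, 177.2]
tcp_rot: [180.0, 0.0, -10.5]
ft_force: [-6.3, -0.5, 8.5]
finger_gap: 20.8
```

```bash
python3 -m pendant '[[0,-1.13,0.01,0,-1],[0,-1.13,0.01,0,-1],[0,0,0,0,0]]'
```

```text
time: 19.35
tool_pos: [586.5, 141.3, 177.2]
tcp_rot: [180.0, 0.0, -8.5]
ft_force: [-5.9, -0.8, 9.3]
finger_gap: 20.7
```

```bash
python3 -m pendant '[[0,-1.13,0.01,0,-1],[0,-0.57,0,0,-0.5],[0,0,0,0,0]]'|grep -E "pos|force"
```

```text
tool_pos: [584.9, 141.4, 177.2]
ft_force: [-6.8, -0.6, 8.0]
```

```bash
python3 -m pendant '[[0,-1.13,0.01,0,-1],[0,-0.57,0,0,-0.5],[0,0,0,0,0]]'|grep -E "pos|force"
```

```text
tool_pos: [583.2, 141.6, 177.2]
ft_force: [-6.3, -0.8, 9.9]
```

```bash
python3 -m pendant '[[0,-1.13,0.01,0,-1],[0,-0.57,0,0,-0.5],[0,0,0,0,0]]'|grep -E "pos|force"
```

```text
tool_pos: [581.6, 141.6, 177.2]
ft_force: [-5.9, -1.2, 9.0]
```

```bash
python3 -m pendant '[[0,-1.13,0.01,0,-1],[0,-0.57,0,0,-0.5],[0,0,0,0,0]]'|grep -E "pos|force"
```

```text
tool_pos: [579.9, 141.7, 177.2]
ft_force: [-5.5, -1.4, 8.0]
```

```bash
python3 -m pendant '[[0,-0.57,0,0,-0.5],[0,-0.57,0,0,-0.5],[0,0,0,0,0]]'|grep -E "pos|force"
```

```text
tool_pos: [578.8, 141.6, 177.2]
ft_force: [-6.2, -1.2, 8.3]
```

```bash
python3 -m pendant '[[0,-1.13,0.01,0,-1],[0,-0.57,0,0,-0.5],[0,0,0,0,0]]'|grep -E "pos|force"
```

```text
tool_pos: [577.1, 141.6, 177.2]
ft_force: [-5.9, -1.8, 8.3]
```

```bash
python3 -m pendant '[[0,-0.57,0,0,-0.5],[0,-0.57,0,0,-0.5],[0,0,0,0,0]]'|grep -E "pos|force"
```

```text
tool_pos: [576.0, 141.6, 177.2]
ft_force: [-6.0, -2.6, 7.9]
```

```bash
python3 - <<'E'
from h import *
n="side"
p,d=optics.snapshot(n); u,v=map(int,proj(n,[560,70,150])[0])
cv2.imwrite("pics/s5c.png",cv2.resize(p[v-35:v+35,u-45:u+45],(720,560),interpolation=cv2.INTER_CUBIC));print(u,v)
print([(np.round(h['at']).tolist(),round(h['score'],2)) for h in optics.search_frame(n,"lug")])
p,d=optics.snapshot("top");print([(np.round(h['at']).tolist(),round(h['score'],2)) for h in optics.search_frame("top","lug")])
E
```

```text
295 199
[([568.0, 95.0, 151.0], 0.58)]
[([579.0, 74.0, 140.0], 0.68), ([548.0, -374.0, 8.0], 0.45)]
```

View pics/s5c.png

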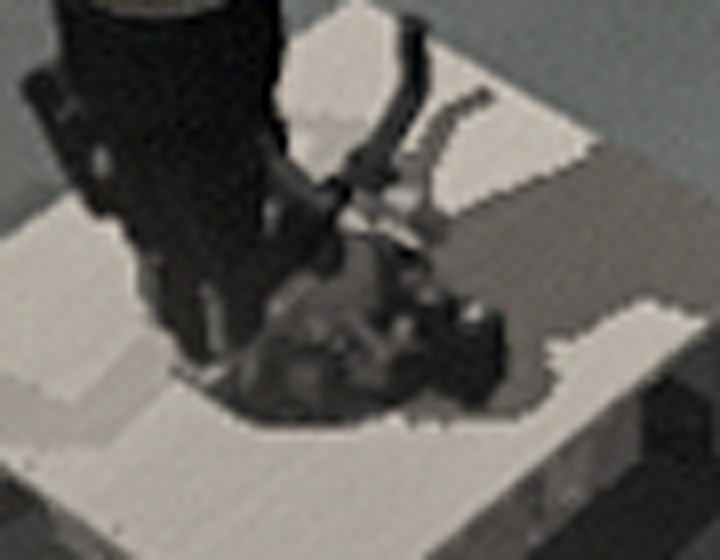

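The lug shows as a bar near (365,340) approaching the screw tip (~(400,325)); the gap is small. Continuing in ~1° steps.

```bash
python3 -m pendant '[[0,-0.57,0,0,-0.5],[0,-0.57,0,0,-0.5],[0,0,0,0,0]]'|grep -E "pos|force"
```

```text
tool_pos: [574.9, 141.5, 177.2]
ft_force: [-5.9, -1.6, 7.7]
```

```bash
python3 -m pendant '[[0,-0.57,0,0,-0.5],[0,-0.57,0,0,-0.5],[0,0,0,0,0]]'|grep -E "pos|force"
```

```text
tool_pos: [574.0, 141.4, 177.2]
ft_force: [-3.6, -3.9, 7.1]
```

```bash
python3 -m pendant '[[0,-0.5,0,0,0],[0,0,0,0,0]]'|grep -E "pos|force"
```

```text
tool_pos: [573.7, 141.4, 177.2]
ft_force: [-3.3, -1.5, 6.6]
```

```bash
python3 -m pendant '[[0,-0.3,0,0,0],[0,0,0,0,0]]'|grep -E "pos|force"
```

```text
tool_pos: [573.6, 141.4, 177.2]
ft_force: [-3.0, -2.2, 7.6]
```

```bash
python3 -m pendant '[[0,-0.4,0,0,0],[0,0,0,0,0],[0,0,0,0,0]]'|grep -E "pos|force"
```

```text
tool_pos: [573.3, 141.4, 177.2]
ft_force: [-1.0, -2.5, 5.4]
```

```bash
python3 -m pendant '[[0,-0.4,0,0,0],[0,0,0,0,0],[0,0,0,0,0]]'|grep -E "pos|force"
```

```text
tool_pos: [573.1, 141.3, 177.2]
ft_force: [-0.0, -2.5, 5.1]
```

Holding force is now zero, with the motion stalled: the lug carries the spring. A tiny margin further, then release and rise.

```bash
python3 -m pendant '[[0,-0.3,0,0,0],[0,0,0,0,0]]'|grep -E "pos|force"; python3 -m pendant '[[0.3,0,0,0,0],[0.35,0,0,0,0],[0.5,0,0,0,0],[0.7,0,0,0,0],[0.7,0,0,0,0],[0.7,0,0,0,0]]'
python3 -m pendant '[[0.7,0,0,-10,0],[0.7,0,0,-25,0],[0.7,0,0,-40,0],[0.7,0,0,-30,0],[0.7,0,40,0,0],[0.7,0,45,0,0],[0.7,0,45,0,0],[0.7,0,45,0,0],[0.7,0,0,0,0]]'
python3 - <<'E'
from h import *
ims=[]
for n in("side","top"):
    p,d=optics.snapshot(n); P=cloud(n,d)
    Z=P[(P[...,2]>203)&(P[...,2]<216)&(abs(P[...,0]-577)<80)&(P[...,1]>60)&(P[...,1]<180)&(d>0)]
    print(n,"knobtop",len(Z),np.median(Z,0) if len(Z) else 0)
    u,v=map(int,proj(n,[580,70,145])[0])
    ims.append(cv2.resize(p[v-45:v+45,u-45:u+45],(400,400),interpolation=cv2.INTER_CUBIC))
    for q in("knob","lug","pawl_nose","lever_peg","bowl","pitcher","rice_paddle"):print(n,q,[(np.round(h['at']).tolist(),round(h['score'],2)) for h in optics.search_frame(n,q)][:1])
cv2.imwrite("pics/s6c.png",np.hstack(ims))
E
```

```text
tool_pos: [572.9, 141.4, 177.2]
ft_force: [0.8, -3.6, 5.4]
time: 24.05
tool_pos: [572.0, 142.1, 176.2]
tcp_rot: [180.0, 0.0, 2.9]
ft_force: [0.0, -0.6, -0.1]
finger_gap: 59.8
time: 24.95
tool_pos: [581.1, -38.1, 282.2]
tcp_rot: [179.9, -0.0, 2.6]
ft_force: [-0.5, 0.3, -0.5]
finger_gap: 59.9
side knobtop 42 [570.40206351 147.92976814 207.8956013 ]
side knob []
side lug [([569.0, 100.0, 158.0], 0.93)]
side pawl_nose [([584.0, 19.0, 139.0], 0.45)]
side lever_peg [([600.0, 8.0, 152.0], 0.49)]
side bowl [([439.0, 369.0, 29.0], 0.68)]
side pitcher [([607.0, 419.0, 124.0], 0.79)]
side rice_paddle [([543.0, -368.0, 6.0], 0.77)]
top knobtop 69 [570.15168154 142.03274543 210.88421292]
top knob []
top lug [([575.0, 115.0, 164.0], 0.65)]
top pawl_nose []
top lever_peg [([578.0, 15.0, 144.0], 0.36)]
top bowl [([418.0, 401.0, 22.0], 0.94)]
top pitcher [([624.0, 409.0, 133.0], 0.84)]
top rice_paddle [([548.0, -374.0, 7.0], 0.63)]
```

View pics/s6c.png

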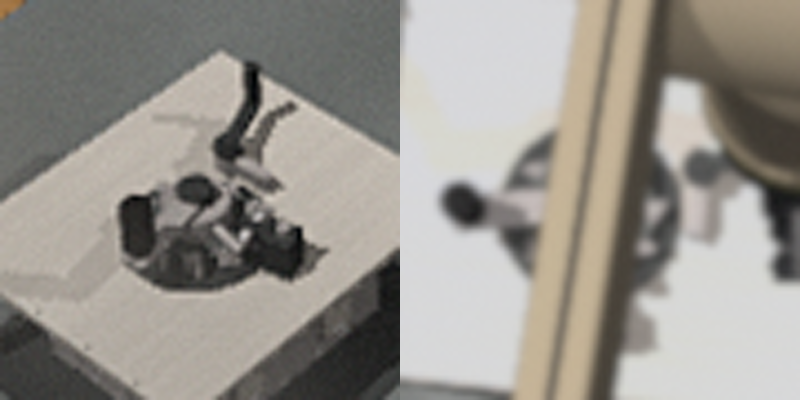

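The crank rests with knob at ≈(570,143) (side crop (137,225)), the lug bar is at the screw (~(230,235)), the pawl is clear of the wheel, and the gripper is away. Quick lever check, then hand in.

```bash
python3 - <<'E'
from h import *
from bench import hand_in
p,d=optics.snapshot("side"); P=cloud("side",d)
Z=P[(P[...,2]>176)&(P[...,2]<188)&(abs(P[...,0]-605)<40)&(P[...,1]>-60)&(P[...,1]<0)&(d>0)]
K=P[(P[...,2]>203)&(P[...,2]<216)&(abs(P[...,0]-577)<80)&(P[...,1]>60)&(P[...,1]<180)&(d>0)]
print("peg",len(Z),np.median(Z,0),"expect off (616,-35), on (579,-31); knob",np.median(K,0))
if np.median(Z,0)[0]>610: print(hand_in())
E
```

```text
peg 11 [616.20755786 -29.828867   179.88365092] expect off (616,-35), on (579,-31); knob [569.0231264  146.19379422 208.36377349]
the job is handed in; nothing more can be done
None
```

The press is open and handed in at about 25 s of the 72 s. The drum rests on the stop screw and the gripper is clear of everything.

- **Lever:** I pushed it fully over until it stalled at its end, with about 16 N at the peg. The final check put the peg at x = 616 mm, where the off position was expected. In y it read −30 mm against −35 mm expected.
- **Winding on:** I gripped the knob and wound it on about 0.18 rad. The pawl sprang out; its nose was detected about 56 mm from the axis, which is clear of the wheel.
- **Easing back:** I eased the drum back at 0.35 rad/s or slower. The hold on the knob stayed at about 5–8 N until the lug met the screw near 1.5 rad. It then fell to zero, and I released.
- **Surroundings:** The bowl, pitcher and paddle were found where they started, within the detector's error.

**Discrepancy:** after release the knob appeared about 2–3 mm further round than the gripper reading at contact. That is close to the calibration error, but it could also be a small settling as the grip opened. I did not measure the drum's speed at that moment.

I judged the lug's contact from the force and from the last pictures, where the lug bar appeared at the screw. I did not measure the gap itself.

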